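# Set the gap lever of a board laminator by clicks and feed in the mounted sheet

## Robot

A 6-joint arm with a two-finger parallel gripper is mounted at the origin on the work surface. World frame = base frame: x ahead of the robot, y to its left, z up, the work surface at z = 0. Lengths are in m, angles in degrees, forces in N, time in s.
With the tool pointing down it reaches from about 0.35 to 0.875 m from the base axis. Payload 4.2 kg.
Tool frame: the origin (TCP) lies midway between the tips of the shut fingers; the grasp point (between the pads) lies 19 mm behind it; z points along the fingers, y is the direction in which the jaws open and shut (so a half turn about z gives the same grasp; the last joint's range is limited). The gripper opens to 87 mm and grips with 3 to 60 N. Pads are 19 mm wide; open, the fingers measure 117 mm over their backs; the gripper's body (75 mm by 190 mm) begins 51 mm behind the grasp point.
Start: joints at [79.217, 22.042, 0.453, 0, -68.411, -14.817], TCP at [0.27, 0.564, 0.223] pointing down, gripper open.
Joint ranges: [-179.83, 179.83], [-69.29, 118.12], [-61.27, 80.66], [-181.25, 117.63], [-171.15, -9.14], [-177.46, 177.46]. Speed limits (degrees/s): [159.86, 159.86, 180, 180, 180, 180].

## Interface

Orientations are given as a 3x3 rotation matrix whose columns are the frame's x, y, z axes.
In Python, from station import r gives the robot as it stands.
- The arm moves only by the tool servo_tool, never from a script. Its arguments are lists of equal length, an entry for each row: "slide": the shift along the world's x, y, z in units of 60 mm (1.0 is 60 mm), a list of three; "twist": the turn, a rotation vector about the world's x, y, z in units of 6 degrees (1.0 is 6 degrees), a list of three; "gripper": the closure, from 0 (fully open) to 1 (shut). In form: {"slide": [[x, y, z], ...], "twist": [[wx, wy, wz], ...], "gripper": [gripper, ...]}. A call has 1 to 12 rows; each row shifts and turns the commanded pose from where the row before left it; what a row does not reach is not made up. A row lasts 1/8 s, in which the tool goes at most 62.5 mm and 10.7 degrees, less where a joint would pass 70% of its speed; a pose out of reach is approached as far as the arm can. A call is refused whole if a number of a shift passes 1 or a number of a turn 1, either way. A call with a gripper value outside its range is refused whole. The fingers move at their own pace and stop on an object; the grip force is fixed at half the most. Time passes only in rows, so rows that do not move let the fingers close. It gives the time, the measured TCP pose, the force and the opening at its end, in the units of the state.
- r.sense(): the state, without advancing time (a new reading comes with each control period).
- r.capture(name): name is "scene" or "top"; returns a dict with "image" (480x640x3 uint8, blue, green, red), "intrinsics" (3x3 intrinsics, pixels), "R" (3x3) and "t" (3): a world point X has camera coordinates R X + t. Camera axes: x right, y down, z forward; pixel columns grow to the right and rows downward; lengths in m; the calibration is good to about 2 mm. A picture is of the moment at which its call begins. There is no depth.
- r.finish_job(): hands the job in, once; it reports no verdict.
The state is a dict: "time_s": time; "joints": joint angles; "joint_velocities": joint speeds; "effort": joint torques, N m; "tcp_pos": TCP position; "ee_rot": TCP orientation; "wrist_force": force on the tool from outside, world axes, zero at the start; "moment": the same for the moment, N m; "gripper_width": opening from 0.0 (shut) to 1.0 (fully open).
Only numpy, scipy, OpenCV 4.12 (cv2) and the standard library are available. Lean on these libraries where they do the work, as an engineer would, in place of code of your own. Each camera call takes 0.05 s, during which the arm holds its last target.

## Task

Set the laminator for the board on its tray: bring the T-shaped gap lever to its closed notch nearest the tray, then click it open one notch at a time, letting it settle in each, to the fourth notch up from closed and never past it. Then slide the board flat along its side against the tray's guide and feed it square along the guide until its leading edge is in the roller nip and 10 to 40 mm past the middle of the roller. Work gently, leave the other things on the table alone, and let go of everything at the end.

Things in the scene. Friction and masses are not known exactly. Their poses are not given: they have to be found in the camera images.
- laminator: Board laminator, fixed: two light end covers, a dark roller across between them, a tray before it. Origin: on the table under the roller's axis, mid-width. x: feed direction, tray to outfeed; y: left; z up. mm: flat bed (tray and on under the roller) 60 above table, x from -236, y -115 to 115. Covers x -45 to 95, |y| 115 to 175, 170 high. Bridge bar behind roller x 64 to 92, z 134 to 162.
- guide_mid (a point): Middle of the side guide's inner face, at bed height. The guide is a dark steel bar along the left of the tray, parallel to the laminator's x, 195 mm long, 18 mm high over the bed; the board's left side goes against this face, which lies at y = +62 mm in the laminator's frame and spans x = -230 to -35 mm. Axes as the laminator's.
- nip (a point): Point on the bed under the middle of the roller. Roller: rubber, 44 mm diameter, axis along y, free-turning, lifted 2.5 mm by each lever notch. In the fourth notch it stands about 9 mm over the bed and gives upwards on springs: the 10 mm board slides under it with a push of 3 to 8 N (on the open tray 1 to 2 N) and is held. Lower notches make it hard or impossible to enter.
- gap_lever: Steel lever through a slot in the top of the right end cover (dark ribs beside it, one pair a notch), swinging along the laminator's x. Origin on its axle: laminator x -5, y -145, z 100 mm. Six click notches 0.07 rad apart, closed nearest the tray. To leave a notch takes 4 to 6 N at the grip, falling to none at the crest half-way (3.7 mm), then it jumps into the next. Solid stop 1.6 mm beyond closed.
- lever_grip (a point): Middle of the lever's grip: black level bar 32 mm long (along laminator y), 16 mm diameter, 105 mm from the axle, 34 mm over the cover's top (z 203 to 205). Its x in the laminator's frame when at rest: closed -23.3, first notch -16.0, second -8.7, third -1.3, fourth +6.0, fifth +13.3 mm. It starts in the first, second or third notch.
- board_center (a point): Centre of the board, half-way up: stiff white board faced with blank gold-flecked red paper, 130 mm (its x, feed direction) by 120 mm (its y) by 10 mm thick, about 0.15 kg, loose on the tray, slightly askew and 3 to 25 mm off the guide. Its x axis points to the leading edge, z up.
- board_lead (a point): Middle of the board's leading edge (65 mm along the board's x from its centre), half-way up.
- board: The same board; origin at the centre of its underside, axes as for its centre.
- paperweight: Dark wooden paperweight bar with a brass knob, 180 x 30 x 14 mm (26 mm with the knob), loose on the table to the right of the laminator; origin at the centre of its underside. A bystander.
- ink_dish: White ink dish, 92 mm in diameter, 16 mm high, on the table left of the tray; origin at the centre of its underside. A bystander.
- brush_pot: Dark violet pot with three brushes, 72 mm in diameter, 95 mm high (brushes to about 205 mm), on the table left of the laminator; origin at the centre of its underside. A bystander.

How it is judged (in metres and radians):
On the way, in this order (a step that is already met when the one before it is completed fails the run):
1. the lever has been brought down to its closed notch (x of lever_grip in the frame of laminator below -0.0213 m), for 0.2 s.
2. then it has settled in the first notch up from closed (x of lever_grip in the frame of laminator between -0.018 and -0.014 m), for 0.2 s.
3. then it has settled in the second notch up from closed (x of lever_grip in the frame of laminator between -0.0107 and -0.0067 m), for 0.2 s.
4. then it has settled in the third notch up from closed (x of lever_grip in the frame of laminator between -0.0033 and 0.0007 m), for 0.2 s.
5. then it has settled in the fourth notch up from closed (x of lever_grip in the frame of laminator between 0.004 and 0.008 m), for 0.2 s.
At the end, for the whole second after the job is handed in: The lever rests in the fourth notch up from closed (grip within 2 mm of it), and the board lies still with its leading edge 10 to 40 mm past the roller's axis, its side within about 2 mm of the guide and square to it within 0.03 rad (all of step 5 and angular speed of gap_lever below 0.1 rad/s and x of board_lead in the frame of laminator between 0.01 and 0.04 m and y of board_center in the frame of laminator above -0.0002 m and angle between the x axis of board and the x axis of laminator, either way round below 0.03 rad and linear speed of board below 0.02 m/s); the robot touches nothing.
It fails at once if the lever was pushed past the fourth notch, more than half-way towards the fifth (x of lever_grip in the frame of laminator above 0.0096 m).
It fails at once if the lever was forced: more than 20 N on it (contact force between any of the fingers, the arm and gap_lever above 20 N).
It fails at once if the board was forced: more than 20 N on it (contact force between any of the fingers, the arm and board above 20 N).
It fails at once if a bystander (paperweight, ink dish or brush pot) was moved more than 15 mm (distance of any of paperweight, ink_dish, brush_pot from where it was at the start of the episode above 0.015 m).
It also fails if it takes over 72 s, if anything falls off the work surface, if the arm or the gripper's body presses on something with over 40 N, if the wrist force passes 120 N, or if a joint passes its speed limit or range.

## Working session

There is one attempt and no reset: what is moved stays moved. The work goes in short steps, Python scripts to look and compute and a tool call to move; the robot and the scene stay as the last step left them, time stands still between calls to the robot, and variables do not carry over. Pictures are saved under pics/ and viewed, and the job is handed in when it is done.

Besides the shell and the picture viewer there is one more tool, called in YAML: its name, and indented under it one key for each argument. servo_tool: Moves the arm, as the interface text tells. Its arguments: {"type":"object","properties":{"slide":{"type":"array","items":{"type":"array","items":{"type":"number"}}},"twist":{"type":"array","items":{"type":"array","items":{"type":"number"}}},"gripper":{"type":"array","items":{"type":"number"}}},"required":["slide","twist","gripper"]}

```bash
ls; mkdir -p pics; cat > h.py <<'E'
import cv2,numpy as np
from station import r
def cap(n,f):
    c=r.capture(n); cv2.imwrite(f'pics/{f}.png',c['image']); np.savez(f'pics/{f}.npz',**{k:np.array(v) for k,v in c.items()}); return c
def ld(f): return dict(np.load(f'pics/{f}.npz'))
def ray(c,u,v):
    d=np.linalg.inv(c['intrinsics'])@np.array([u,v,1.]); R=np.array(c['R']);t=np.array(c['t'])
    return -R.T@t, R.T@d
def onz(c,u,v,z):
    o,d=ray(c,u,v); return o+d*(z-o[2])/d[2]
def proj(c,X):
    p=c['intrinsics']@(np.array(c['R'])@np.array(X)+np.array(c['t'])); return p[:2]/p[2]
def tri(c1,p1,c2,p2):
    o1,d1=ray(c1,*p1);o2,d2=ray(c2,*p2)
    s=np.linalg.lstsq(np.c_[d1,-d2],o2-o1,rcond=None)[0]
    a=o1+s[0]*d1;b=o2+s[1]*d2
    return (a+b)/2,np.linalg.norm(a-b)
E
python3 - <<'E'
from h import *
for n in('scene','top'):
    c=cap(n,n+'0'); print(n,-np.array(c['R']).T@c['t'],c['intrinsics'][0])
s=r.sense();print(s['time_s'],s['tcp_pos'],s['ee_rot'],s['gripper_width'],s['wrist_force'])
E
```

```text
pics
scene [ 1.23424142 -0.06032381  0.69989591] [450.41390208   0.         312.3815004 ]
top [0.51275544 0.08050648 1.06083071] [478.26981518   0.         317.33455278]
0.1 [0.26979939 0.56315155 0.22157573] [[ 9.01776276e-01 -4.32202503e-01 -7.37880875e-04]
 [-4.32203113e-01 -9.01774391e-01 -1.84859885e-03]
 [ 1.33566972e-04  1.98593699e-03 -9.99998019e-01]] 1.0007544408415963 [-0.11612248  0.40477453  0.57889045]
```

View pics/top0.png

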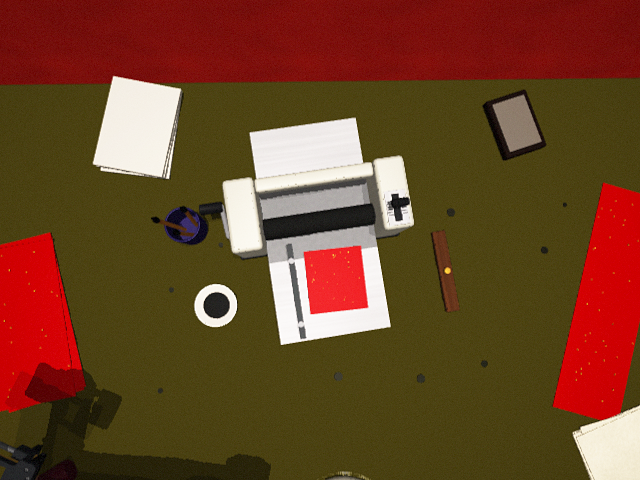

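View pics/scene0.png

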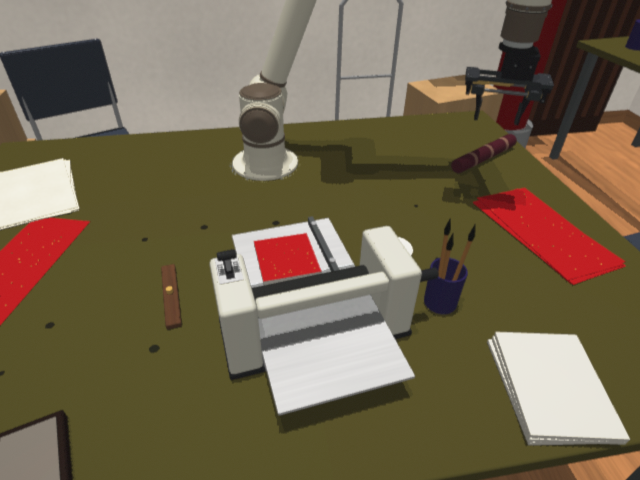

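The top view shows the laminator mid-image (roller about (320,220), board (337,280), guide (296,290), lever (398,205)). The scene view looks from the outfeed side. I'll enlarge both.

```bash
python3 - <<'E'
from h import *
a=ld('top0')['image'];cv2.imwrite('pics/t1.png',cv2.resize(a[145:350,210:425],None,fx=2.9,fy=2.9,interpolation=cv2.INTER_CUBIC))
cv2.imwrite('pics/t2.png',cv2.resize(a[150:240,365:425],None,fx=6,fy=6,interpolation=cv2.INTER_CUBIC))
b=ld('scene0')['image'];cv2.imwrite('pics/s1.png',cv2.resize(b[240:310,200:270],None,fx=8,fy=8,interpolation=cv2.INTER_CUBIC))
E
```

```text
(no output)
```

View pics/t1.png

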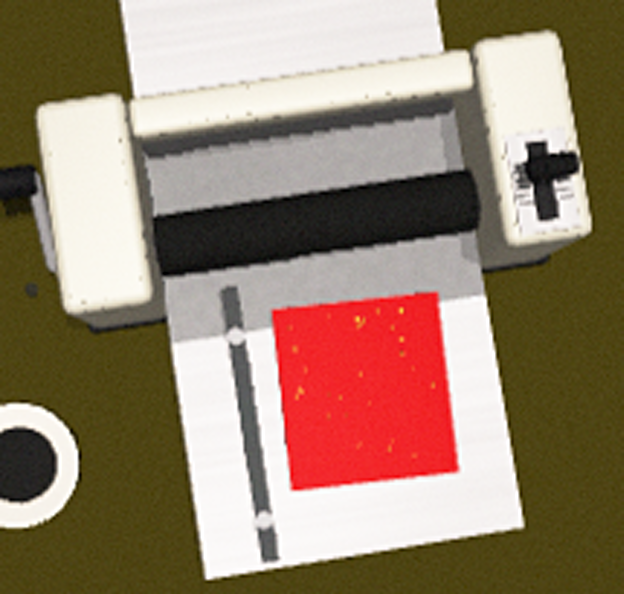

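View pics/t2.png

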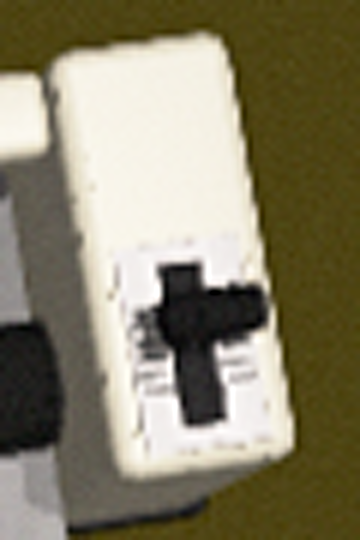

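View pics/s1.png

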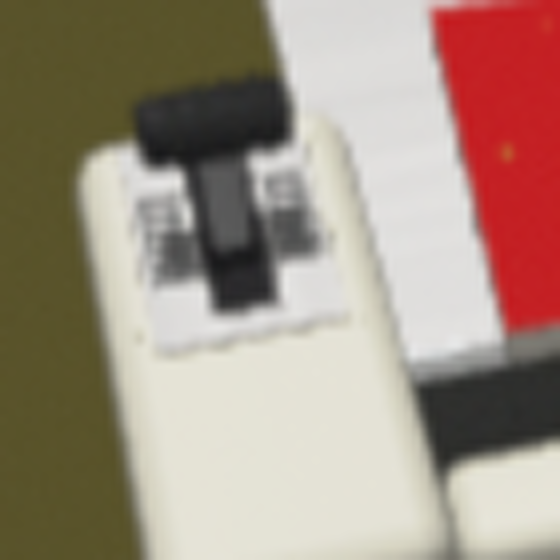

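```bash
cat >> h.py <<'E'
def fit2(L,W):
    L=np.array(L);W=np.array(W); Lc=L-L.mean(0);Wc=W-W.mean(0)
    th=np.arctan2((Lc[:,0]*Wc[:,1]-Lc[:,1]*Wc[:,0]).sum(),(Lc*Wc).sum())
    R=np.array([[np.cos(th),-np.sin(th)],[np.sin(th),np.cos(th)]])
    t=W.mean(0)-R@L.mean(0); return th,t,(W-(L@R.T+t))
E
python3 - <<'E'
from h import *
c=ld('top0')
f=lambda x,y:((x+.5)/2.9-.5+210,(y+.5)/2.9-.5+145)
P=[((205,579),.06,(-.236,.115)),((523,527),.06,(-.236,-.115)),
((36,103),.17,(.095,.175)),((124,94),.17,(.095,.115)),((153,304),.17,(-.045,.115)),((64,314),.17,(-.045,.175)),
((473,45),.17,(.095,-.115)),((559,31),.17,(.095,-.175)),((594,235),.17,(-.045,-.175)),((506,247),.17,(-.045,-.115))]
W=[onz(c,*f(*p),z)[:2] for p,z,_ in P]
th,t,res=fit2([q[2] for q in P],W)
print(th,np.degrees(th),t);print((res*1e3).round(1))
R=np.array([[np.cos(th),-np.sin(th)],[np.sin(th),np.cos(th)]])
lam=lambda w:R.T@(np.array(w)[:2]-t)
# guide top (z .078) points
for p in [(222,289),(238,286),(262,563),(277,560)]: print('guide',lam(onz(c,*f(*p),.078))*1e3)
# board by mask
im=c['image'].astype(int); m=((im[...,2]>150)&(im[...,1]<80)).astype('uint8'); m[:240]=0;m[320:]=0;m[:,:290]=0;m[:,380:]=0
m=cv2.morphologyEx(m,cv2.MORPH_CLOSE,np.ones((5,5)))
ct=max(cv2.findContours(m,0,1)[0],key=cv2.contourArea).reshape(-1,2)
pl=np.array([lam(onz(c,u,v,.07)) for u,v in ct],dtype=np.float32)*1e3
print('board',cv2.minAreaRect(pl)); print(cv2.boxPoints(cv2.minAreaRect(pl)))
# grip
s=ld('scene0')
g=lambda x,y:((x+.5)/8-.5+200,(y+.5)/8-.5+240)
h=lambda x,y:((x+.5)/6-.5+365,(y+.5)/6-.5+150)
for a,b in [((213,312),(213,118))]:
  X,e=tri(c,h(*a),s,g(*b));print('grip tri',X,e,lam(X)*1e3)
print(lam(onz(c,*h(215,311),.204))*1e3,lam(onz(s,*g(213,120),.204))*1e3)
for n,x in enumerate([-23.3,-16,-8.7,-1.3,6]):
  for yy in(-.161,-.129):
    w=R@[x/1e3,yy]+t; print(n,yy,proj(c,[*w,.204]).round(1),proj(s,[*w,.204]).round(1))
print([h(150,320),h(270,300)],[g(137,120),g(290,110)])
E
```

```text
0.124182628525361 7.115140503344091 [0.63527203 0.03710758]
[[ 0.4 -0. ]
 [ 1.1 -0.2]
 [ 0.3 -2.5]
 [-2.3  0.2]
 [-0.6  1.3]
 [ 1.9 -1.5]
 [-2.6 -0.7]
 [-1.7  1.4]
 [ 1.2  1.8]
 [ 2.2  0.3]]
guide [-34.8140332   72.56882241]
guide [-34.38911551  61.04218195]
guide [-228.7950553    73.06820188]
guide [-228.38862719   62.41756605]
board ((-120.57672882080078, -16.510520935058594), (119.27690887451172, 128.4366912841797), 87.59024047851562)
[[-187.24583   -73.396126]
 [ -58.922718  -78.79636 ]
 [ -53.907623   40.375084]
 [-182.23074    45.775314]]
grip tri [ 0.65452759 -0.10700487  0.20454036] 0.0006253605176031869 [   1.25698089 -145.38773324]
[   1.48743299 -146.48824264] [   1.39350679 -145.1540158 ]
0 -0.161 [410.5 213.6] [214.8 247.1]
0 -0.129 [393.3 216.1] [233.6 243.7]
1 -0.161 [409.8 209.7] [215.3 249.8]
1 -0.129 [392.6 212.2] [234.2 246.3]
2 -0.161 [409.1 205.7] [215.8 252.5]
2 -0.129 [391.9 208.3] [234.9 249. ]
3 -0.161 [408.4 201.8] [216.4 255.3]
3 -0.129 [391.3 204.3] [235.6 251.8]
4 -0.161 [407.8 197.9] [217.  258.1]
4 -0.129 [390.6 200.4] [236.3 254.5]
[(389.5833333333333, 202.91666666666666), (409.5833333333333, 199.58333333333334)] [(216.6875, 254.5625), (235.8125, 253.3125)]
```

Frame fit is consistent: guide at y≈61–62 and board 128×119 mm against the real 130×120. The lever is in the third notch, with the two views agreeing to 0.6 mm. Next I'll go above the lever with the jaws aligned along laminator x.

servo_tool:
  slide:
    - [0.2,-0.4,0.5]
    - [0.4,-0.7,0.4]
    - [0.4,-0.7,0.3]
    - [0.4,-0.7,0]
    - [0.4,-0.7,0]
    - [0.4,-0.7,0]
    - [0.4,-0.7,0]
    - [0.4,-0.7,0]
    - [0.4,-0.7,0]
    - [0.4,-0.7,0]
    - [0.4,-0.7,0]
    - [0.4,-0.7,0]
  twist:
    - [0,0,-0.6]
    - [0,0,-0.6]
    - [0,0,-0.6]
    - [0,0,-0.6]
    - [0,0,-0.6]
    - [0,0,-0.6]
    - [0,0,-0.6]
    - [0,0,-0.6]
    - [0,0,-0.6]
    - [0,0,-0.6]
    - [0,0,-0.6]
    - [0,0,-0.6]
  gripper: [0.5,0.6,0.6,0.6,0.6,0.6,0.6,0.6,0.6,0.6,0.6,0.6]

```text
time_s: 1.6
tcp_pos: [0.5464, 0.0761, 0.2942]
ee_rot: [[0.36, -0.933, -0.001], [-0.933, -0.36, -0.0], [-0.0, 0.001, -1.0]]
wrist_force: [0.8, -0.2, -0.5]
gripper_width: 0.402
```

servo_tool:
  slide:
    - [0.36,-0.61,0]
    - [0.36,-0.61,0]
    - [0.36,-0.61,0]
    - [0.36,-0.61,0]
    - [0.35,-0.61,0]
    - [0,0,-0.4]
    - [0,0,0]
    - [0,0,0]
  twist:
    - [0,0,-0.5]
    - [0,0,-0.5]
    - [0,0,-0.5]
    - [0,0,-0.5]
    - [0,0,-0.34]
    - [0,0,0]
    - [0,0,0]
    - [0,0,0]
  gripper: [0.6,0.6,0.6,0.6,0.6,0.6,0.6,0.6]

```text
time_s: 2.6
tcp_pos: [0.6535, -0.1052, 0.2712]
ee_rot: [[0.125, -0.992, 0.0], [-0.992, -0.125, -0.001], [0.001, -0.0, -1.0]]
wrist_force: [-0.3, 0.6, -0.2]
gripper_width: 0.398
```

```bash
python3 - <<'E'
from h import *
c=cap('scene','s2');cv2.imwrite('pics/s2c.png',cv2.resize(c['image'][180:330,160:320],None,fx=4,fy=4))
s=r.sense();print(s['tcp_pos'],s['wrist_force'],np.array(s['ee_rot'])[:,1])
E
```

```text
[ 0.65373206 -0.10494857  0.27173694] [ 0.24803197 -0.57647632  0.52351276] [-0.99208322 -0.12557228 -0.00157986]
```

View pics/s2c.png

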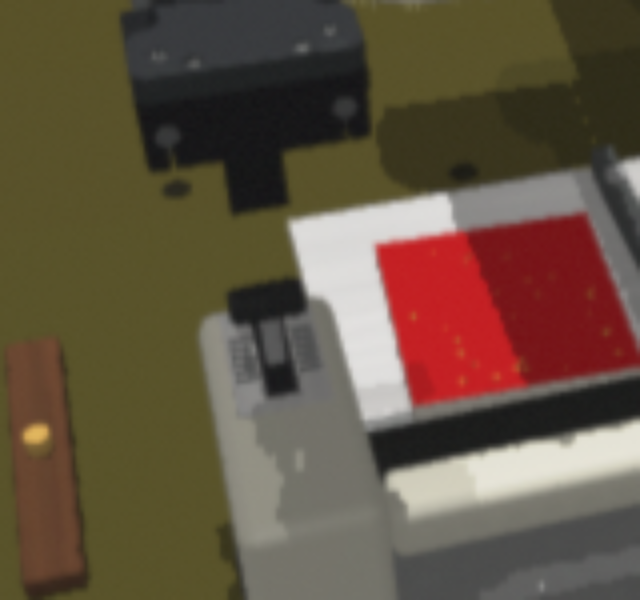

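The gripper hangs above the grip bar (about (267,300) in the crop), jaws along the feed axis. Going down around it.

servo_tool:
  slide:
    - [0,0,-0.25]
    - [0,0,-0.25]
    - [0,0,-0.25]
    - [0,0,-0.2]
    - [0,0,-0.2]
    - [0,0,-0.2]
    - [0,0,0]
    - [0,0,0]
  twist:
    - [0,0,0]
    - [0,0,0]
    - [0,0,0]
    - [0,0,0]
    - [0,0,0]
    - [0,0,0]
    - [0,0,0]
    - [0,0,0]
  gripper: [0.6,0.6,0.6,0.6,0.6,0.6,0.6,0.6]

```text
time_s: 3.65
tcp_pos: [0.6538, -0.1054, 0.19]
ee_rot: [[0.125, -0.992, 0.001], [-0.992, -0.125, -0.0], [0.0, -0.001, -1.0]]
wrist_force: [-0.6, -0.2, 0.7]
gripper_width: 0.398
```

```bash
python3 - <<'E'
from h import *
c=cap('top','t3');cv2.imwrite('pics/t3c.png',cv2.resize(c['image'][150:260,340:450],None,fx=5,fy=5))
c=cap('scene','s3');cv2.imwrite('pics/s3c.png',cv2.resize(c['image'][210:310,190:290],None,fx=5,fy=5))
s=r.sense();print(s['tcp_pos'],s['wrist_force'])
E
```

```text
[ 0.65383043 -0.10539298  0.19029412] [ 0.17021345  0.06884492 -0.47948417]
```

View pics/s3c.png

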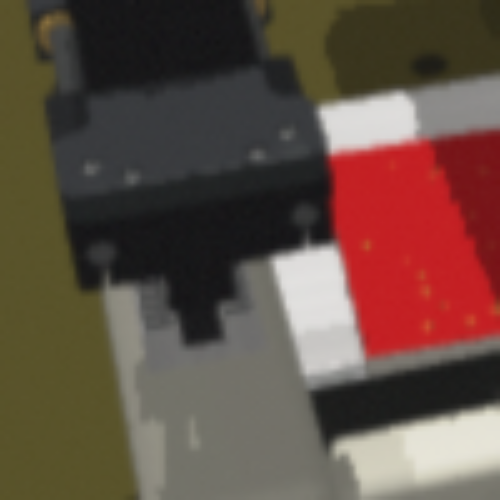

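View pics/t3c.png

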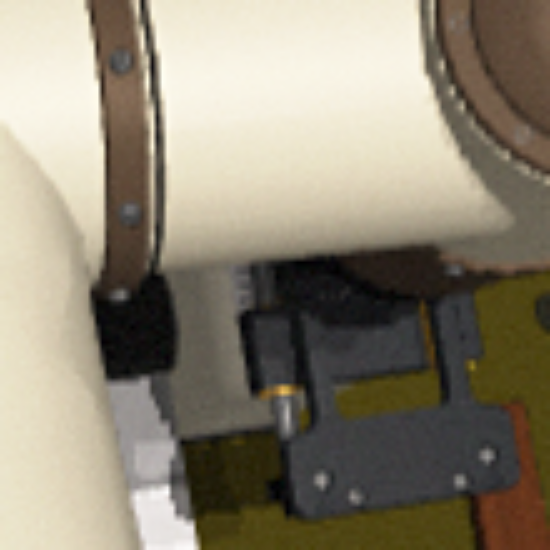

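servo_tool:
  slide:
    - [0,0,0]
    - [0,0,0]
    - [-0.0165,-0.002,0]
    - [-0.0165,-0.002,0]
    - [-0.0165,-0.002,0]
    - [-0.0165,-0.002,0]
    - [0,0,0]
  twist:
    - [0,0,0]
    - [0,0,0]
    - [0,0,0]
    - [0,0,0]
    - [0,0,0]
    - [0,0,0]
    - [0,0,0]
  gripper: [0.7,0.7,0.7,0.7,0.7,0.7,0.7]

```text
time_s: 4.62
tcp_pos: [0.6495, -0.1058, 0.1896]
ee_rot: [[0.125, -0.992, 0.0], [-0.992, -0.125, 0.0], [0.0, -0.0, -1.0]]
wrist_force: [0.6, -0.3, 0.3]
gripper_width: 0.3
```

servo_tool:
  slide:
    - [-0.0165,-0.002,0]
    - [-0.0165,-0.002,0]
    - [0,0,0]
  twist:
    - [0,0,0]
    - [0,0,0]
    - [0,0,0]
  gripper: [0.7,0.7,0.7]

```text
time_s: 5.0
tcp_pos: [0.6484, -0.106, 0.1897]
ee_rot: [[0.125, -0.992, 0.002], [-0.992, -0.125, 0.0], [0.0, -0.002, -1.0]]
wrist_force: [3.2, 0.7, -2.3]
gripper_width: 0.304
```

servo_tool:
  slide:
    - [-0.0165,-0.002,0]
    - [-0.0165,-0.002,0]
    - [0,0,0]
  twist:
    - [0,0,0]
    - [0,0,0]
    - [0,0,0]
  gripper: [0.7,0.7,0.7]

```text
time_s: 5.38
tcp_pos: [0.6476, -0.106, 0.1898]
ee_rot: [[0.125, -0.992, 0.005], [-0.992, -0.125, 0.0], [0.0, -0.005, -1.0]]
wrist_force: [7.8, 0.0, -3.2]
gripper_width: 0.304
```

servo_tool:
  slide:
    - [-0.0165,-0.002,0]
    - [-0.0165,-0.002,0]
    - [0,0,0]
  twist:
    - [0,0,0]
    - [0,0,0]
    - [0,0,0]
  gripper: [0.7,0.7,0.7]

```text
time_s: 5.75
tcp_pos: [0.6457, -0.1063, 0.1899]
ee_rot: [[0.125, -0.992, 0.005], [-0.992, -0.125, 0.0], [0.001, -0.005, -1.0]]
wrist_force: [7.6, 0.6, -2.8]
gripper_width: 0.3
```

servo_tool:
  slide:
    - [-0.0165,-0.002,0]
    - [-0.0165,-0.002,0]
    - [0,0,0]
  twist:
    - [0,0,0]
    - [0,0,0]
    - [0,0,0]
  gripper: [0.7,0.7,0.7]

```text
time_s: 6.12
tcp_pos: [0.6415, -0.1068, 0.1897]
ee_rot: [[0.125, -0.992, 0.0], [-0.992, -0.125, 0.0], [-0.0, -0.0, -1.0]]
wrist_force: [2.5, 1.2, 0.1]
gripper_width: 0.298
```

servo_tool:
  slide:
    - [-0.0165,-0.002,0]
    - [-0.0165,-0.002,0]
    - [0,0,0]
  twist:
    - [0,0,0]
    - [0,0,0]
    - [0,0,0]
  gripper: [0.7,0.7,0.7]

```text
time_s: 6.5
tcp_pos: [0.6407, -0.1069, 0.1897]
ee_rot: [[0.125, -0.992, 0.003], [-0.992, -0.125, 0.0], [0.0, -0.003, -1.0]]
wrist_force: [5.3, 0.6, -1.2]
gripper_width: 0.302
```

servo_tool:
  slide:
    - [-0.0165,-0.002,0]
    - [-0.0165,-0.002,0]
    - [0,0,0]
  twist:
    - [0,0,0]
    - [0,0,0]
    - [0,0,0]
  gripper: [0.7,0.7,0.7]

```text
time_s: 6.88
tcp_pos: [0.6401, -0.1069, 0.1897]
ee_rot: [[0.125, -0.992, 0.006], [-0.992, -0.125, 0.0], [0.0, -0.006, -1.0]]
wrist_force: [9.1, -0.6, -3.6]
gripper_width: 0.3
```

servo_tool:
  slide:
    - [-0.0165,-0.002,0]
    - [-0.0165,-0.002,0]
    - [0,0,0]
  twist:
    - [0,0,0]
    - [0,0,0]
    - [0,0,0]
  gripper: [0.7,0.7,0.7]

```text
time_s: 7.25
tcp_pos: [0.6347, -0.1076, 0.1893]
ee_rot: [[0.125, -0.992, -0.003], [-0.992, -0.125, -0.0], [-0.0, 0.003, -1.0]]
wrist_force: [1.2, -0.1, -0.0]
gripper_width: 0.3
```

servo_tool:
  slide:
    - [-0.0165,-0.002,0]
    - [-0.0165,-0.002,0]
    - [0,0,0]
  twist:
    - [0,0,0]
    - [0,0,0]
    - [0,0,0]
  gripper: [0.7,0.7,0.7]

```text
time_s: 7.62
tcp_pos: [0.6339, -0.1077, 0.1893]
ee_rot: [[0.125, -0.992, 0.001], [-0.992, -0.125, 0.0], [-0.0, -0.001, -1.0]]
wrist_force: [4.7, -0.0, -2.8]
gripper_width: 0.304
```

servo_tool:
  slide:
    - [-0.0165,-0.002,0]
    - [-0.0165,-0.002,0]
    - [0,0,0]
  twist:
    - [0,0,0]
    - [0,0,0]
    - [0,0,0]
  gripper: [0.7,0.7,0.7]

```text
time_s: 8.0
tcp_pos: [0.6329, -0.1078, 0.1893]
ee_rot: [[0.125, -0.992, 0.003], [-0.992, -0.125, 0.0], [0.0, -0.003, -1.0]]
wrist_force: [6.7, 0.3, -4.6]
gripper_width: 0.303
```

servo_tool:
  slide:
    - [-0.0165,-0.002,0]
    - [0,0,0]
    - [0,0,0]
  twist:
    - [0,0,0]
    - [0,0,0]
    - [0,0,0]
  gripper: [0.7,0.7,0.7]

```text
time_s: 8.38
tcp_pos: [0.6325, -0.1079, 0.1893]
ee_rot: [[0.125, -0.992, 0.004], [-0.992, -0.125, 0.0], [0.0, -0.004, -1.0]]
wrist_force: [7.9, 0.5, -5.1]
gripper_width: 0.298
```

servo_tool:
  slide:
    - [-0.0165,-0.002,0]
    - [0,0,0]
  twist:
    - [0,0,0]
    - [0,0,0]
  gripper: [0.7,0.7]

```text
time_s: 8.62
tcp_pos: [0.6321, -0.1079, 0.1892]
ee_rot: [[0.125, -0.992, 0.006], [-0.992, -0.125, 0.0], [0.0, -0.006, -1.0]]
wrist_force: [9.7, -0.6, -5.9]
gripper_width: 0.3
```

servo_tool:
  slide:
    - [-0.0165,-0.002,0]
    - [0,0,0]
  twist:
    - [0,0,0]
    - [0,0,0]
  gripper: [0.7,0.7]

```text
time_s: 8.88
tcp_pos: [0.6286, -0.1083, 0.1892]
ee_rot: [[0.125, -0.992, -0.001], [-0.992, -0.125, -0.0], [-0.0, 0.001, -1.0]]
wrist_force: [0.6, 0.1, 0.3]
gripper_width: 0.299
```

servo_tool:
  slide:
    - [-0.0165,-0.002,0]
    - [-0.0165,-0.002,0]
    - [0,0,0]
    - [0,0,0]
  twist:
    - [0,0,0]
    - [0,0,0]
    - [0,0,0]
    - [0,0,0]
  gripper: [0.7,0.7,0.7,0.7]

```text
time_s: 9.38
tcp_pos: [0.6267, -0.1086, 0.1896]
ee_rot: [[0.125, -0.992, 0.0], [-0.992, -0.125, 0.0], [-0.0, -0.0, -1.0]]
wrist_force: [3.2, 0.0, -2.3]
gripper_width: 0.302
```

servo_tool:
  slide:
    - [-0.0165,-0.002,0]
    - [0,0,0]
  twist:
    - [0,0,0]
    - [0,0,0]
  gripper: [0.7,0.7]

```text
time_s: 9.62
tcp_pos: [0.6264, -0.1086, 0.1896]
ee_rot: [[0.125, -0.992, 0.002], [-0.992, -0.125, 0.0], [0.0, -0.002, -1.0]]
wrist_force: [5.7, 0.9, -2.9]
gripper_width: 0.302
```

Three jumps down, evenly 7.3 mm apart, and it's now at closed. I'll centre and narrow the jaws into a cage about 4–5 mm wider than the bar, then go up.

servo_tool:
  slide:
    - [0.0165,0.002,0]
    - [0.0165,0.002,0]
    - [0.0165,0.002,0]
    - [0.0165,0.002,0]
    - [0.0165,0.002,0]
    - [0.008,0.001,0]
    - [0,0,0]
    - [0,0,0]
  twist:
    - [0,0,0]
    - [0,0,0]
    - [0,0,0]
    - [0,0,0]
    - [0,0,0]
    - [0,0,0]
    - [0,0,0]
    - [0,0,0]
  gripper: [0.7,0.7,0.7,0.7,0.7,0.7,0.765,0.765]

```text
time_s: 10.62
tcp_pos: [0.6311, -0.1081, 0.1895]
ee_rot: [[0.125, -0.992, -0.0], [-0.992, -0.125, -0.0], [0.0, 0.0, -1.0]]
wrist_force: [-1.0, -0.2, -0.1]
gripper_width: 0.248
```

servo_tool:
  slide:
    - [0.0165,0.002,0]
    - [0.0165,0.002,0]
    - [0.0165,0.002,0]
    - [0,0,0]
  twist:
    - [0,0,0]
    - [0,0,0]
    - [0,0,0]
    - [0,0,0]
  gripper: [0.765,0.765,0.765,0.765]

```text
time_s: 11.12
tcp_pos: [0.6342, -0.1077, 0.1895]
ee_rot: [[0.125, -0.992, -0.0], [-0.992, -0.125, -0.0], [0.0, 0.0, -1.0]]
wrist_force: [0.7, 1.0, 0.2]
gripper_width: 0.238
```

servo_tool:
  slide:
    - [0.0165,0.002,0]
    - [0.0165,0.002,0]
    - [0,0,0]
  twist:
    - [0,0,0]
    - [0,0,0]
    - [0,0,0]
  gripper: [0.765,0.765,0.765]

```text
time_s: 11.5
tcp_pos: [0.6356, -0.1075, 0.1896]
ee_rot: [[0.125, -0.992, -0.001], [-0.992, -0.125, -0.0], [-0.0, 0.001, -1.0]]
wrist_force: [-2.1, 0.9, 1.6]
gripper_width: 0.235
```

servo_tool:
  slide:
    - [0.0165,0.002,0]
    - [0.0165,0.002,0]
    - [0,0,0]
  twist:
    - [0,0,0]
    - [0,0,0]
    - [0,0,0]
  gripper: [0.765,0.765,0.765]

```text
time_s: 11.88
tcp_pos: [0.6364, -0.1074, 0.1897]
ee_rot: [[0.124, -0.992, -0.004], [-0.992, -0.124, -0.0], [-0.0, 0.004, -1.0]]
wrist_force: [-6.1, 0.5, 4.4]
gripper_width: 0.234
```

servo_tool:
  slide:
    - [0.0165,0.002,0]
    - [0,0,0]
  twist:
    - [0,0,0]
    - [0,0,0]
  gripper: [0.765,0.765]

```text
time_s: 12.12
tcp_pos: [0.6371, -0.1074, 0.1898]
ee_rot: [[0.124, -0.992, -0.005], [-0.992, -0.124, -0.0], [-0.0, 0.005, -1.0]]
wrist_force: [-7.1, -0.8, 4.4]
gripper_width: 0.238
```

servo_tool:
  slide:
    - [0.0165,0.002,0]
    - [0,0,0]
  twist:
    - [0,0,0]
    - [0,0,0]
  gripper: [0.765,0.765]

```text
time_s: 12.38
tcp_pos: [0.6375, -0.1073, 0.1898]
ee_rot: [[0.124, -0.992, -0.006], [-0.992, -0.124, -0.0], [-0.0, 0.006, -1.0]]
wrist_force: [-7.6, 0.0, 5.8]
gripper_width: 0.234
```

servo_tool:
  slide:
    - [0.01,0.001,0]
    - [0,0,0]
  twist:
    - [0,0,0]
    - [0,0,0]
  gripper: [0.765,0.765]

```text
time_s: 12.62
tcp_pos: [0.6377, -0.1073, 0.1898]
ee_rot: [[0.124, -0.992, -0.007], [-0.992, -0.124, -0.001], [-0.0, 0.007, -1.0]]
wrist_force: [-9.0, -0.0, 6.6]
gripper_width: 0.241
```

servo_tool:
  slide:
    - [0.01,0.001,0]
    - [0,0,0]
  twist:
    - [0,0,0]
    - [0,0,0]
  gripper: [0.765,0.765]

```text
time_s: 12.88
tcp_pos: [0.638, -0.1073, 0.1899]
ee_rot: [[0.124, -0.992, -0.008], [-0.992, -0.124, -0.001], [-0.0, 0.008, -1.0]]
wrist_force: [-9.8, 0.4, 6.3]
gripper_width: 0.236
```

servo_tool:
  slide:
    - [0.01,0.001,0]
    - [0,0,0]
  twist:
    - [0,0,0]
    - [0,0,0]
  gripper: [0.765,0.765]

```text
time_s: 13.12
tcp_pos: [0.6382, -0.1073, 0.1899]
ee_rot: [[0.124, -0.992, -0.008], [-0.992, -0.124, -0.001], [-0.0, 0.008, -1.0]]
wrist_force: [-10.2, 0.2, 6.8]
gripper_width: 0.234
```

servo_tool:
  slide:
    - [0.01,0.001,0]
    - [0,0,0]
  twist:
    - [0,0,0]
    - [0,0,0]
  gripper: [0.765,0.765]

```text
time_s: 13.38
tcp_pos: [0.6428, -0.1068, 0.1899]
ee_rot: [[0.125, -0.992, 0.002], [-0.992, -0.125, 0.0], [0.0, -0.002, -1.0]]
wrist_force: [-2.5, 0.5, 1.9]
gripper_width: 0.235
```

Snapped into the first notch. I'll back off to centre the cage and let it settle.

servo_tool:
  slide:
    - [-0.02,-0.0025,0]
    - [-0.02,-0.0025,0]
    - [0,0,0]
    - [0,0,0]
    - [0,0,0]
  twist:
    - [0,0,0]
    - [0,0,0]
    - [0,0,0]
    - [0,0,0]
    - [0,0,0]
  gripper: [0.765,0.765,0.765,0.765,0.765]

```text
time_s: 14.0
tcp_pos: [0.6402, -0.107, 0.1895]
ee_rot: [[0.125, -0.992, 0.0], [-0.992, -0.125, -0.0], [0.0, -0.0, -1.0]]
wrist_force: [0.9, -0.8, 0.5]
gripper_width: 0.232
```

servo_tool:
  slide:
    - [0.02,0.0025,0]
    - [0.02,0.0025,0]
    - [0.0165,0.002,0]
    - [0.0165,0.002,0]
    - [0.0165,0.002,0]
    - [0,0,0]
  twist:
    - [0,0,0]
    - [0,0,0]
    - [0,0,0]
    - [0,0,0]
    - [0,0,0]
    - [0,0,0]
  gripper: [0.765,0.765,0.765,0.765,0.765,0.765]

```text
time_s: 14.75
tcp_pos: [0.6439, -0.1066, 0.1896]
ee_rot: [[0.124, -0.992, -0.004], [-0.992, -0.124, -0.0], [-0.0, 0.004, -1.0]]
wrist_force: [-5.9, -0.2, 3.4]
gripper_width: 0.235
```

servo_tool:
  slide:
    - [0.0165,0.002,0]
    - [0,0,0]
  twist:
    - [0,0,0]
    - [0,0,0]
  gripper: [0.765,0.765]

```text
time_s: 15.0
tcp_pos: [0.6441, -0.1066, 0.1896]
ee_rot: [[0.124, -0.992, -0.005], [-0.992, -0.124, -0.0], [-0.0, 0.005, -1.0]]
wrist_force: [-6.8, -0.3, 3.7]
gripper_width: 0.237
```

servo_tool:
  slide:
    - [0.0165,0.002,0]
    - [0,0,0]
  twist:
    - [0,0,0]
    - [0,0,0]
  gripper: [0.765,0.765]

```text
time_s: 15.25
tcp_pos: [0.6444, -0.1065, 0.1896]
ee_rot: [[0.124, -0.992, -0.007], [-0.992, -0.124, -0.0], [-0.0, 0.007, -1.0]]
wrist_force: [-8.9, 0.7, 5.8]
gripper_width: 0.238
```

servo_tool:
  slide:
    - [0.01,0.001,0]
    - [0,0,0]
  twist:
    - [0,0,0]
    - [0,0,0]
  gripper: [0.765,0.765]

```text
time_s: 15.5
tcp_pos: [0.6447, -0.1065, 0.1897]
ee_rot: [[0.124, -0.992, -0.008], [-0.992, -0.124, -0.0], [-0.0, 0.008, -1.0]]
wrist_force: [-9.3, -0.5, 5.3]
gripper_width: 0.238
```

servo_tool:
  slide:
    - [0.01,0.001,0]
    - [0,0,0]
  twist:
    - [0,0,0]
    - [0,0,0]
  gripper: [0.765,0.765]

```text
time_s: 15.75
tcp_pos: [0.646, -0.1063, 0.1898]
ee_rot: [[0.124, -0.992, -0.006], [-0.992, -0.124, -0.0], [-0.0, 0.006, -1.0]]
wrist_force: [-7.2, 0.5, 5.9]
gripper_width: 0.232
```

Near the crest, with the force falling.

servo_tool:
  slide:
    - [0,0,0]
    - [0,0,0]
  twist:
    - [0,0,0]
    - [0,0,0]
  gripper: [0.765,0.765]

```text
time_s: 16.0
tcp_pos: [0.6495, -0.1059, 0.1896]
ee_rot: [[0.125, -0.992, 0.002], [-0.992, -0.125, 0.0], [0.0, -0.002, -1.0]]
wrist_force: [-0.9, 0.0, 0.7]
gripper_width: 0.236
```

servo_tool:
  slide:
    - [-0.02,-0.0025,0]
    - [-0.02,-0.0025,0]
    - [0,0,0]
    - [0,0,0]
    - [0,0,0]
  twist:
    - [0,0,0]
    - [0,0,0]
    - [0,0,0]
    - [0,0,0]
    - [0,0,0]
  gripper: [0.765,0.765,0.765,0.765,0.765]

```text
time_s: 16.62
tcp_pos: [0.6462, -0.1063, 0.1895]
ee_rot: [[0.125, -0.992, 0.0], [-0.992, -0.125, 0.0], [-0.0, -0.0, -1.0]]
wrist_force: [0.9, 0.2, -0.6]
gripper_width: 0.239
```

servo_tool:
  slide:
    - [0.02,0.0025,0]
    - [0.02,0.0025,0]
    - [0.0165,0.002,0]
    - [0.0165,0.002,0]
    - [0.0165,0.002,0]
    - [0.0165,0.002,0]
    - [0,0,0]
  twist:
    - [0,0,0]
    - [0,0,0]
    - [0,0,0]
    - [0,0,0]
    - [0,0,0]
    - [0,0,0]
    - [0,0,0]
  gripper: [0.765,0.765,0.765,0.765,0.765,0.765,0.765]

```text
time_s: 17.5
tcp_pos: [0.6512, -0.1057, 0.1896]
ee_rot: [[0.124, -0.992, -0.003], [-0.992, -0.124, -0.0], [-0.0, 0.003, -1.0]]
wrist_force: [-5.4, 0.6, 2.6]
gripper_width: 0.232
```

servo_tool:
  slide:
    - [0.01,0.001,0]
    - [0,0,0]
  twist:
    - [0,0,0]
    - [0,0,0]
  gripper: [0.765,0.765]

```text
time_s: 17.75
tcp_pos: [0.6515, -0.1057, 0.1896]
ee_rot: [[0.124, -0.992, -0.004], [-0.992, -0.124, -0.0], [-0.0, 0.004, -1.0]]
wrist_force: [-5.7, 0.8, 2.9]
gripper_width: 0.233
```

servo_tool:
  slide:
    - [0.01,0.001,0]
    - [0,0,0]
  twist:
    - [0,0,0]
    - [0,0,0]
  gripper: [0.765,0.765]

```text
time_s: 18.0
tcp_pos: [0.6517, -0.1056, 0.1896]
ee_rot: [[0.124, -0.992, -0.005], [-0.992, -0.124, -0.0], [-0.0, 0.005, -1.0]]
wrist_force: [-6.5, -0.2, 3.5]
gripper_width: 0.238
```

servo_tool:
  slide:
    - [0.01,0.001,0]
    - [0,0,0]
  twist:
    - [0,0,0]
    - [0,0,0]
  gripper: [0.765,0.765]

```text
time_s: 18.25
tcp_pos: [0.6519, -0.1056, 0.1895]
ee_rot: [[0.124, -0.992, -0.006], [-0.992, -0.124, -0.0], [-0.0, 0.006, -1.0]]
wrist_force: [-6.9, 0.3, 4.4]
gripper_width: 0.234
```

servo_tool:
  slide:
    - [0.01,0.001,0]
    - [0,0,0]
  twist:
    - [0,0,0]
    - [0,0,0]
  gripper: [0.765,0.765]

```text
time_s: 18.5
tcp_pos: [0.6521, -0.1056, 0.1895]
ee_rot: [[0.124, -0.992, -0.007], [-0.992, -0.124, -0.0], [-0.001, 0.007, -1.0]]
wrist_force: [-8.8, 0.1, 5.1]
gripper_width: 0.235
```

servo_tool:
  slide:
    - [0.01,0.001,0]
    - [0,0,0]
    - [0,0,0]
  twist:
    - [0,0,0]
    - [0,0,0]
    - [0,0,0]
  gripper: [0.765,0.765,0.765]

```text
time_s: 18.88
tcp_pos: [0.6524, -0.1056, 0.1895]
ee_rot: [[0.124, -0.992, -0.007], [-0.992, -0.124, -0.0], [-0.001, 0.007, -1.0]]
wrist_force: [-9.1, -0.2, 5.0]
gripper_width: 0.236
```

servo_tool:
  slide:
    - [0.01,0.001,0]
    - [0,0,0]
    - [0,0,0]
  twist:
    - [0,0,0]
    - [0,0,0]
    - [0,0,0]
  gripper: [0.765,0.765,0.765]

```text
time_s: 19.25
tcp_pos: [0.6526, -0.1056, 0.1895]
ee_rot: [[0.124, -0.992, -0.008], [-0.992, -0.124, -0.0], [-0.001, 0.008, -1.0]]
wrist_force: [-9.2, 0.6, 5.6]
gripper_width: 0.236
```

servo_tool:
  slide:
    - [0.01,0.001,0]
    - [0,0,0]
    - [0,0,0]
  twist:
    - [0,0,0]
    - [0,0,0]
    - [0,0,0]
  gripper: [0.765,0.765,0.765]

```text
time_s: 19.62
tcp_pos: [0.6573, -0.1051, 0.1896]
ee_rot: [[0.125, -0.992, 0.001], [-0.992, -0.125, 0.0], [0.0, -0.001, -1.0]]
wrist_force: [-0.7, -0.4, 1.6]
gripper_width: 0.234
```

Third notch. I'll settle, narrow the cage a little more, then go for the fourth.

servo_tool:
  slide:
    - [-0.023,-0.003,0]
    - [-0.023,-0.003,0]
    - [0,0,0]
    - [0,0,0]
    - [0,0,0]
  twist:
    - [0,0,0]
    - [0,0,0]
    - [0,0,0]
    - [0,0,0]
    - [0,0,0]
  gripper: [0.765,0.765,0.765,0.785,0.785]

```text
time_s: 20.25
tcp_pos: [0.6541, -0.1055, 0.1896]
ee_rot: [[0.125, -0.992, 0.0], [-0.992, -0.125, 0.0], [0.0, -0.0, -1.0]]
wrist_force: [-0.6, -0.6, -1.0]
gripper_width: 0.217
```

servo_tool:
  slide:
    - [0.0165,0.002,0]
    - [0.0165,0.002,0]
    - [0.0165,0.002,0]
    - [0,0,0]
  twist:
    - [0,0,0]
    - [0,0,0]
    - [0,0,0]
    - [0,0,0]
  gripper: [0.785,0.785,0.785,0.785]

```text
time_s: 20.75
tcp_pos: [0.6565, -0.1052, 0.1895]
ee_rot: [[0.125, -0.992, -0.001], [-0.992, -0.125, -0.0], [-0.0, 0.001, -1.0]]
wrist_force: [-1.2, -0.2, 0.5]
gripper_width: 0.218
```

servo_tool:
  slide:
    - [0.0165,0.002,0]
    - [0.0165,0.002,0]
    - [0,0,0]
  twist:
    - [0,0,0]
    - [0,0,0]
    - [0,0,0]
  gripper: [0.785,0.785,0.785]

```text
time_s: 21.12
tcp_pos: [0.6575, -0.1051, 0.1894]
ee_rot: [[0.124, -0.992, -0.004], [-0.992, -0.124, -0.0], [-0.0, 0.004, -1.0]]
wrist_force: [-6.0, -0.4, 2.8]
gripper_width: 0.216
```

servo_tool:
  slide:
    - [0.0165,0.002,0]
    - [0,0,0]
  twist:
    - [0,0,0]
    - [0,0,0]
  gripper: [0.785,0.785]

```text
time_s: 21.38
tcp_pos: [0.6582, -0.105, 0.1894]
ee_rot: [[0.124, -0.992, -0.004], [-0.992, -0.124, -0.0], [-0.0, 0.004, -1.0]]
wrist_force: [-5.3, 0.8, 2.7]
gripper_width: 0.22
```

servo_tool:
  slide:
    - [0.01,0.001,0]
    - [0,0,0]
  twist:
    - [0,0,0]
    - [0,0,0]
  gripper: [0.785,0.785]

```text
time_s: 21.62
tcp_pos: [0.6587, -0.1049, 0.1894]
ee_rot: [[0.124, -0.992, -0.005], [-0.992, -0.124, -0.0], [-0.0, 0.005, -1.0]]
wrist_force: [-6.1, -0.2, 3.3]
gripper_width: 0.221
```

servo_tool:
  slide:
    - [0.01,0.001,0]
    - [0,0,0]
    - [0,0,0]
  twist:
    - [0,0,0]
    - [0,0,0]
    - [0,0,0]
  gripper: [0.785,0.785,0.785]

```text
time_s: 22.0
tcp_pos: [0.659, -0.1049, 0.1894]
ee_rot: [[0.124, -0.992, -0.005], [-0.992, -0.124, -0.0], [-0.0, 0.005, -1.0]]
wrist_force: [-6.3, 0.6, 3.0]
gripper_width: 0.217
```

servo_tool:
  slide:
    - [0.01,0.001,0]
    - [0,0,0]
    - [0,0,0]
  twist:
    - [0,0,0]
    - [0,0,0]
    - [0,0,0]
  gripper: [0.785,0.785,0.785]

```text
time_s: 22.38
tcp_pos: [0.6593, -0.1048, 0.1894]
ee_rot: [[0.124, -0.992, -0.006], [-0.992, -0.124, -0.0], [-0.001, 0.006, -1.0]]
wrist_force: [-7.5, -0.0, 3.4]
gripper_width: 0.218
```

servo_tool:
  slide:
    - [0.01,0.001,0]
    - [0,0,0]
    - [0,0,0]
  twist:
    - [0,0,0]
    - [0,0,0]
    - [0,0,0]
  gripper: [0.785,0.785,0.785]

```text
time_s: 22.75
tcp_pos: [0.6597, -0.1048, 0.1894]
ee_rot: [[0.124, -0.992, -0.006], [-0.992, -0.124, -0.0], [-0.001, 0.006, -1.0]]
wrist_force: [-8.4, -0.6, 4.0]
gripper_width: 0.217
```

servo_tool:
  slide:
    - [0.007,0.001,0]
    - [0,0,0]
    - [0,0,0]
  twist:
    - [0,0,0]
    - [0,0,0]
    - [0,0,0]
  gripper: [0.785,0.785,0.785]

```text
time_s: 23.12
tcp_pos: [0.6634, -0.1044, 0.1896]
ee_rot: [[0.125, -0.992, 0.001], [-0.992, -0.125, 0.0], [0.0, -0.001, -1.0]]
wrist_force: [-0.3, 0.0, -0.2]
gripper_width: 0.212
```

Snapped into the fourth. I'll back off, open and lift clear.

servo_tool:
  slide:
    - [-0.012,-0.001,0]
    - [-0.012,-0.001,0]
    - [0,0,0]
    - [0,0,0]
    - [0,0,0]
    - [0,0,0.2]
    - [0,0,0.5]
    - [0,0,0.7]
    - [0,0,0.7]
  twist:
    - [0,0,0]
    - [0,0,0]
    - [0,0,0]
    - [0,0,0]
    - [0,0,0]
    - [0,0,0]
    - [0,0,0]
    - [0,0,0]
    - [0,0,0]
  gripper: [0.785,0.785,0.6,0.6,0.6,0.6,0.6,0.6,0.6]

```text
time_s: 24.25
tcp_pos: [0.6613, -0.1047, 0.318]
ee_rot: [[0.125, -0.992, 0.001], [-0.992, -0.125, -0.0], [0.001, -0.001, -1.0]]
wrist_force: [1.3, -0.6, -0.3]
gripper_width: 0.4
```

```bash
python3 - <<'E'
from h import *
c=cap('scene','s4');cv2.imwrite('pics/s4c.png',cv2.resize(c['image'][240:310,200:270],None,fx=8,fy=8,interpolation=cv2.INTER_CUBIC))
s=r.sense();print(s['time_s'],s['tcp_pos'],s['wrist_force'])
E
```

```text
24.3 [ 0.66355737 -0.10561831  0.32547791] [ 1.14085255 -0.28833896  6.38763332]
```

View pics/s4c.png

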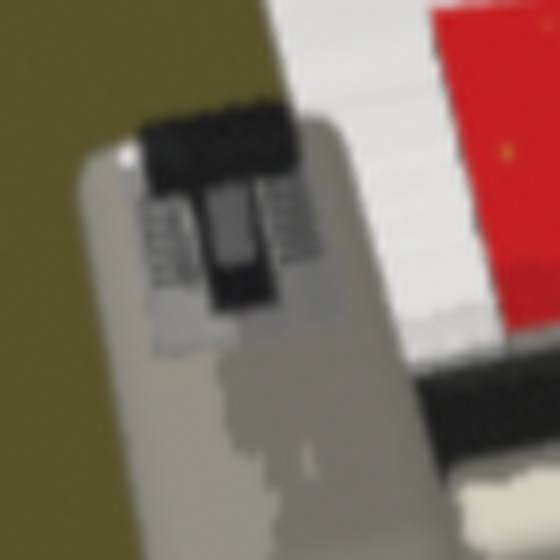

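```bash
python3 - <<'E'
from h import *
print(np.round(r.sense()['joints'],1))
a=ld('scene0')['image'];b=ld('s4')['image']
def bar(im):
    g=cv2.cvtColor(im,cv2.COLOR_BGR2GRAY)[246:270,212:242]
    return g
for im in(a,b):
    g=bar(im);print(g[:,6:24:4].T)
E
```

```text
[  4.8  23.9  17.7   0.2 -83.    2.3]
[[ 80  81  80  79  79  72  60  53  54  47  41  36  42  57 105 177 217 218
  190 154 157 150 161 146]
 [ 80  81  79  80  75  60  49  51  48  44  39  37  35  31  65 151 206 200
  181 184 176 154 144  93]
 [ 79  80  80  77  66  49  49  48  46  40  36  33  30  39  66  86  87  87
   87  88  85  81  71  63]
 [ 80  80  77  67  51  45  47  47  42  38  36  32  44  78  98  88  76  78
   79  80  82  83  83  83]
 [123 107  96  77  57  48  46  43  39  34  32  47 112 181 214 186 150 156
  151 153 102  89  86  95]]
[[ 81  79  80  80  79  80  81  79  72  52  36  40  48  52  52  56  69  81
   83  97 104  99 102  94]
 [ 81  81  80  81  80  80  79  73  56  32  30  32  34  34  33  30  29  36
   69 101 107 103 101  95]
 [ 80  80  81  81  80  80  79  66  39  28  28  29  30  31  29  29  31  53
   76  84  80  71  66  64]
 [ 80  81  80  81  80  80  68  45  28  28  27  30  30  28  29  31  45  68
   81  83  83  84  84  85]
 [122 107 100  92  85  75  57  33  28  28  30  31  30  29  28  36  67  82
   80  84  83  89  86  94]]
```

The bar moved about 3 px, which is one notch from the third, so it's in the fourth. Now I'll turn the tool 90° and go to the right of the board.

servo_tool:
  slide:
    - [-0.2,0.03,0]
    - [-0.2,0.03,0]
    - [-0.2,0.03,0]
    - [-0.2,0.03,0]
    - [-0.2,0.03,0]
    - [-0.2,0.03,0]
    - [-0.2,0.03,0]
    - [-0.2,0.03,0]
    - [-0.2,0.02,0]
    - [-0.2,0,0]
    - [-0.2,0,0]
    - [0,0,0]
  twist:
    - [0,0,1]
    - [0,0,1]
    - [0,0,1]
    - [0,0,1]
    - [0,0,1]
    - [0,0,1]
    - [0,0,1]
    - [0,0,1]
    - [0,0,1]
    - [0,0,1]
    - [0,0,1]
    - [0,0,1]
  gripper: [0.7,0.8,1,1,1,1,1,1,1,1,1,1]

```text
time_s: 25.8
tcp_pos: [0.5287, -0.0891, 0.3169]
ee_rot: [[0.983, -0.185, 0.002], [-0.185, -0.983, 0.0], [0.002, -0.0, -1.0]]
wrist_force: [0.6, -0.2, -0.3]
gripper_width: 0.007
```

servo_tool:
  slide:
    - [0,0,-0.2]
    - [0,0,-0.5]
    - [0,0,-0.7]
    - [0,0,-0.7]
    - [0,0,0]
    - [0,0,0]
  twist:
    - [0,0,1]
    - [0,0,1]
    - [0,0,1]
    - [0,0,0]
    - [0,0,0]
    - [0,0,0]
  gripper: [1,1,1,1,1,1]

```text
time_s: 26.55
tcp_pos: [0.5308, -0.0891, 0.1918]
ee_rot: [[0.992, 0.125, 0.004], [0.125, -0.992, -0.001], [0.004, 0.001, -1.0]]
wrist_force: [0.0, -0.6, -0.0]
gripper_width: 0.002
```

```bash
python3 - <<'E'
from h import *
s=r.sense();print(s['time_s'],s['tcp_pos'],s['wrist_force'],s['ee_rot'],np.round(s['joints'],1),s['gripper_width'])
c=cap('scene','s5')
E
```

```text
26.55 [ 0.53080149 -0.08910667  0.19176565] [ 0.01392351 -0.62196335 -0.02043183] [[ 9.92118818e-01  1.25246229e-01  3.69232341e-03]
 [ 1.25249278e-01 -9.92125119e-01 -6.05572433e-04]
 [ 3.58740114e-03  1.06326065e-03 -9.99993000e-01]] [  7.8  15.  -14.6   0.1 -60.2  89.4] 0.002332207536203047
```

View pics/s5.png

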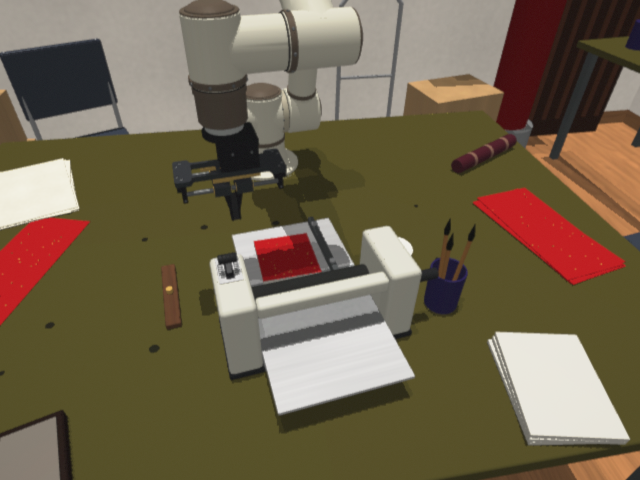

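servo_tool:
  slide:
    - [0,0,-0.6]
    - [0,0,-0.6]
    - [0,0,-0.5]
    - [0,0,-0.3]
    - [0,0,-0.1]
    - [0,0,0]
    - [0,0,0]
  twist:
    - [0,0,0]
    - [0,0,0]
    - [0,0,0]
    - [0,0,0]
    - [0,0,0]
    - [0,0,0]
    - [0,0,0]
  gripper: [1,1,1,1,1,1,1]

```text
time_s: 27.48
tcp_pos: [0.5304, -0.0889, 0.0649]
ee_rot: [[0.992, 0.125, 0.003], [0.125, -0.992, 0.0], [0.003, 0.0, -1.0]]
wrist_force: [-0.0, 0.5, -0.6]
gripper_width: 0.007
```

servo_tool:
  slide:
    - [-0.015,0.1,0]
    - [-0.01,0.08,0]
    - [-0.006,0.05,0]
    - [-0.004,0.033,0]
    - [-0.004,0.033,0]
    - [-0.004,0.033,0]
    - [-0.004,0.033,0]
    - [-0.004,0.033,0]
    - [-0.004,0.033,0]
    - [-0.004,0.033,0]
    - [0,0,0]
  twist:
    - [0,0,0]
    - [0,0,0]
    - [0,0,0]
    - [0,0,0]
    - [0,0,0]
    - [0,0,0]
    - [0,0,0]
    - [0,0,0]
    - [0,0,0]
    - [0,0,0]
    - [0,0,0]
  gripper: [1,1,1,1,1,1,1,1,1,1,1]

```text
time_s: 28.85
tcp_pos: [0.5257, -0.0612, 0.0635]
ee_rot: [[0.992, 0.125, -0.0], [0.125, -0.992, 0.0], [-0.0, -0.0, -1.0]]
wrist_force: [0.1, 0.1, -1.4]
gripper_width: 0.0
```

```bash
python3 - <<'E'
from h import *
s=r.sense();print(s['time_s'],s['tcp_pos'],s['wrist_force'])
c=cap('scene','s6');cv2.imwrite('pics/s6c.png',cv2.resize(c['image'][200:310,200:360],None,fx=4,fy=4))
E
```

```text
28.85 [ 0.52574326 -0.0611888   0.06353765] [ 0.12372034  0.10673213 -1.40054225]
```

View pics/s6c.png

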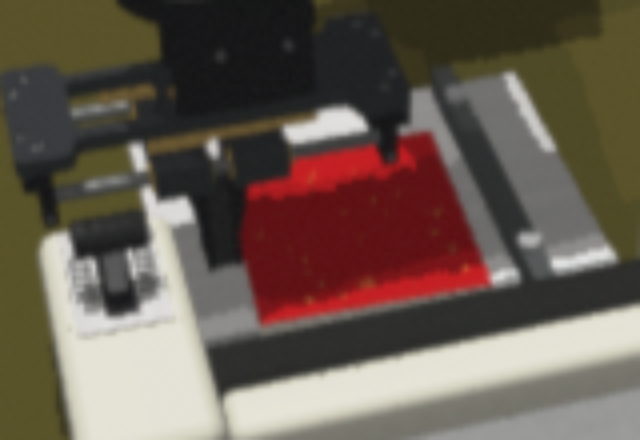

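servo_tool:
  slide:
    - [-0.004,0.033,0.01]
    - [-0.004,0.033,0]
    - [-0.004,0.033,0]
    - [-0.004,0.033,0]
    - [-0.004,0.033,0]
    - [-0.004,0.033,0]
  twist:
    - [0,0,0]
    - [0,0,0]
    - [0,0,0]
    - [0,0,0]
    - [0,0,0]
    - [0,0,0]
  gripper: [1,1,1,1,1,1]

```text
time_s: 29.65
tcp_pos: [0.5243, -0.0493, 0.0642]
ee_rot: [[0.992, 0.125, 0.0], [0.125, -0.992, -0.0], [0.0, 0.0, -1.0]]
wrist_force: [0.4, -0.3, -0.2]
gripper_width: 0.01
```

servo_tool:
  slide:
    - [-0.004,0.033,0]
    - [-0.004,0.033,0]
    - [-0.004,0.033,0]
  twist:
    - [0,0,0]
    - [0,0,0]
    - [0,0,0]
  gripper: [1,1,1]

```text
time_s: 30.02
tcp_pos: [0.5249, -0.0448, 0.0648]
ee_rot: [[0.992, 0.126, 0.002], [0.126, -0.992, -0.003], [0.002, 0.003, -1.0]]
wrist_force: [3.8, -14.9, -1.0]
gripper_width: 0.004
```

```bash
python3 - <<'E'
from h import *
s=r.sense();print(s['time_s'],s['tcp_pos'],s['wrist_force'])
c=cap('scene','s7');cv2.imwrite('pics/s7c.png',cv2.resize(c['image'][200:310,200:360],None,fx=4,fy=4))
E
```

```text
30.025 [ 0.52487996 -0.0448473   0.06476194] [  3.83922982 -14.85567067  -0.95827669]
```

View pics/s7c.png

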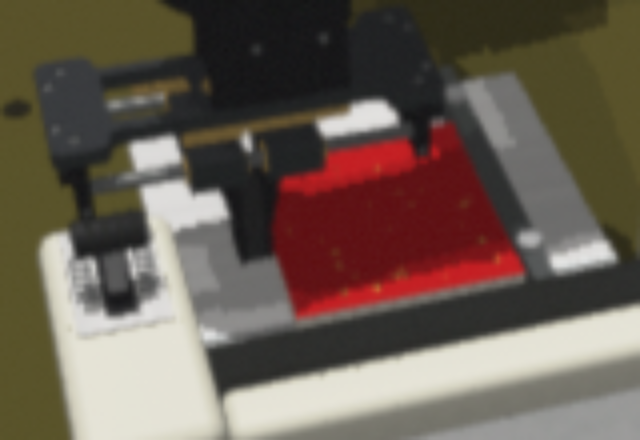

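The push hit 15 N as the board went flush against the guide, so I'm backing off. Then I'll lift and go behind the board.

servo_tool:
  slide:
    - [0.01,-0.08,0]
    - [0.01,-0.08,0]
    - [0,0,0.5]
    - [0,0,0.6]
    - [-0.5,0,0]
    - [-0.5,0.06,0]
    - [-0.5,0.06,0]
    - [-0.2,0.06,0]
    - [0,0,0]
  twist:
    - [0,0,0]
    - [0,0,0]
    - [0,0,0]
    - [0,0,0]
    - [0,0,0]
    - [0,0,0]
    - [0,0,0]
    - [0,0,0]
    - [0,0,0]
  gripper: [1,1,1,1,0.8,0.5,0.35,0.35,0.35]

```text
time_s: 31.2
tcp_pos: [0.423, -0.042, 0.1305]
ee_rot: [[0.992, 0.126, 0.001], [0.126, -0.992, 0.0], [0.001, -0.0, -1.0]]
wrist_force: [-0.5, -0.3, 0.4]
gripper_width: 0.487
```

```bash
cat >> h.py <<'E'
TH=0.12418;T0=np.array([.63527,.03711])
RL=np.array([[np.cos(TH),-np.sin(TH)],[np.sin(TH),np.cos(TH)]])
lam=lambda w:RL.T@(np.array(w)[:2]-T0)
E
python3 - <<'E'
from h import *
s=r.sense();print(s['time_s'],s['tcp_pos'],lam(s['tcp_pos']),s['wrist_force'])
c=cap('top','t8');cv2.imwrite('pics/t8c.png',cv2.resize(c['image'][145:350,210:425],None,fx=2.9,fy=2.9,interpolation=cv2.INTER_CUBIC))
c=cap('scene','s8');cv2.imwrite('pics/s8c.png',cv2.resize(c['image'][200:310,200:360],None,fx=4,fy=4))
E
```

```text
31.2 [ 0.42300714 -0.04199963  0.13053539] [-0.22042695 -0.05220935] [-0.45204356 -0.29265609  0.40249805]
```

View pics/t8c.png

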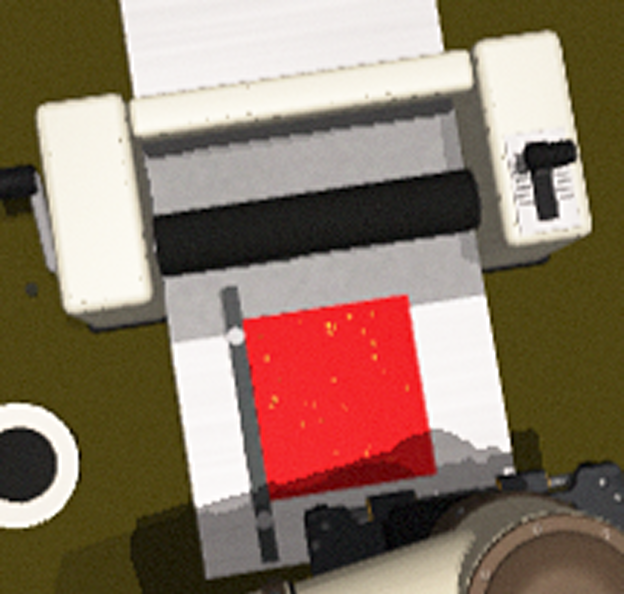

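View pics/s8c.png

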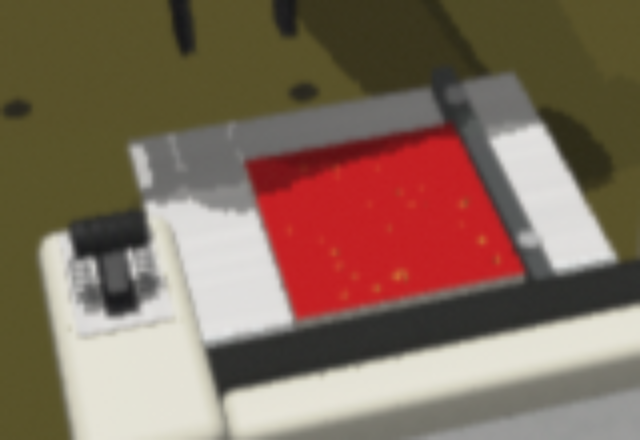

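```bash
cat > bd.py <<'E'
from h import *
def board(f):
    c=ld(f);im=c['image'].astype(int)
    m=((im[...,2]>70)&(im[...,2]>2.2*im[...,1])&(im[...,2]>2.2*im[...,0])).astype('uint8');k=np.zeros_like(m);k[215:335,270:390]=1;m*=k
    m=cv2.morphologyEx(m,cv2.MORPH_CLOSE,np.ones((5,5)))
    ct=max(cv2.findContours(m,0,1)[0],key=cv2.contourArea).reshape(-1,2)
    pl=np.array([lam(onz(c,u,v,.07)) for u,v in ct],dtype=np.float32)*1e3
    return cv2.boxPoints(cv2.minAreaRect(pl)),cv2.minAreaRect(pl)
E
python3 - <<'E'
from bd import *
print(board('t8'))
c=ld('t8');print('grip',lam(onz(c,(550.5)/2.9-.5+210,(154)/2.9-.5+145,.204))*1e3)
E
```

```text
(array([[-187.00339 ,   61.756165],
       [-186.76051 ,  -58.18473 ],
       [ -57.766647,  -57.92353 ],
       [ -58.00952 ,   62.017365]], dtype=float32), ((-122.38501739501953, 1.9163169860839844), (128.99412536621094, 119.9411392211914), 0.11601807922124863))
grip [   8.72532109 -145.68600704]
```

The board is flush on the guide (centre y 1.9 mm, 0.1° off), and the grip is 7.3 mm further than at the start, i.e. the fourth notch. Next I'll lower behind the rear edge with the fingers apart.

servo_tool:
  slide:
    - [-0.05,0.43,0]
    - [-0.06,0.43,0]
    - [0,0,-0.4]
    - [0,0,-0.4]
    - [0,0,-0.27]
    - [0,0,0]
    - [0,0,0]
  twist:
    - [0,0,0]
    - [0,0,0]
    - [0,0,0]
    - [0,0,0]
    - [0,0,0]
    - [0,0,0]
    - [0,0,0]
  gripper: [0.35,0.35,0.35,0.35,0.35,0.35,0.35]

```text
time_s: 32.17
tcp_pos: [0.4173, 0.0095, 0.0663]
ee_rot: [[0.992, 0.125, 0.001], [0.125, -0.992, 0.0], [0.001, -0.0, -1.0]]
wrist_force: [-0.4, -0.3, 1.1]
gripper_width: 0.648
```

servo_tool:
  slide:
    - [0.06,0.0075,0]
    - [0.06,0.0075,0]
    - [0.05,0.006,0]
    - [0.033,0.004,0]
    - [0.033,0.004,0]
    - [0.033,0.004,0]
    - [0.033,0.004,0]
  twist:
    - [0,0,0]
    - [0,0,0]
    - [0,0,0]
    - [0,0,0]
    - [0,0,0]
    - [0,0,0]
    - [0,0,0]
  gripper: [0.35,0.35,0.35,0.35,0.35,0.35,0.35]

```text
time_s: 33.05
tcp_pos: [0.4344, 0.0115, 0.0659]
ee_rot: [[0.992, 0.125, -0.0], [0.125, -0.992, -0.0], [-0.0, 0.0, -1.0]]
wrist_force: [-0.1, -0.6, 0.8]
gripper_width: 0.65
```

```bash
python3 - <<'E'
from h import *
s=r.sense();print(s['time_s'],s['tcp_pos'],lam(s['tcp_pos']),s['wrist_force'])
c=cap('scene','s9');cv2.imwrite('pics/s9c.png',cv2.resize(c['image'][200:310,200:360],None,fx=4,fy=4))
E
```

```text
33.05 [0.43442172 0.01153595 0.06592769] [-0.20246929 -0.00049984] [-0.11702358 -0.60028095  0.81948336]
```

View pics/s9c.png

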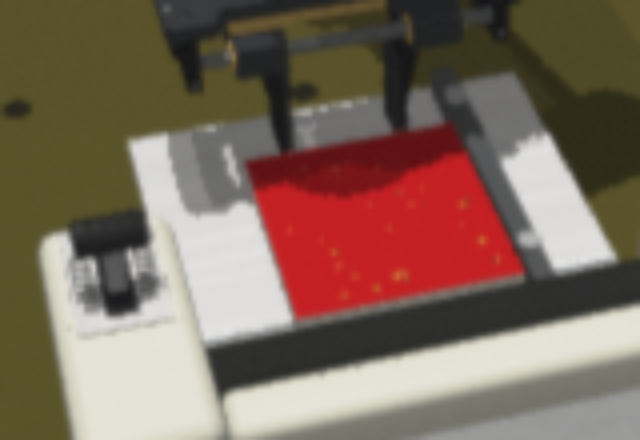

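servo_tool:
  slide:
    - [0.033,0.0045,-0.01]
    - [0.033,0.0045,-0.01]
    - [0.033,0.0045,0]
    - [0.033,0.0045,0]
    - [0.05,0.007,0]
    - [0.05,0.007,0]
    - [0.05,0.007,0]
    - [0.05,0.007,0]
    - [0.05,0.007,0]
    - [0.05,0.007,0]
    - [0.05,0.007,0]
    - [0.05,0.007,0]
  twist:
    - [0,0,0]
    - [0,0,0]
    - [0,0,0]
    - [0,0,0]
    - [0,0,0]
    - [0,0,0]
    - [0,0,0]
    - [0,0,0]
    - [0,0,0]
    - [0,0,0]
    - [0,0,0]
    - [0,0,0]
  gripper: [0.35,0.35,0.35,0.35,0.35,0.35,0.35,0.35,0.35,0.35,0.35,0.35]

```text
time_s: 34.6
tcp_pos: [0.4663, 0.0159, 0.0647]
ee_rot: [[0.992, 0.125, -0.0], [0.125, -0.992, -0.0], [-0.0, 0.0, -1.0]]
wrist_force: [-1.4, -0.2, 0.5]
gripper_width: 0.649
```

servo_tool:
  slide:
    - [0.05,0.007,0]
    - [0.05,0.007,0]
    - [0.05,0.007,0]
    - [0.033,0.0045,0]
  twist:
    - [0,0,0]
    - [0,0,0]
    - [0,0,0]
    - [0,0,0]
  gripper: [0.35,0.35,0.35,0.35]

```text
time_s: 35.1
tcp_pos: [0.4776, 0.0176, 0.0648]
ee_rot: [[0.992, 0.125, 0.0], [0.125, -0.992, 0.0], [0.0, -0.0, -1.0]]
wrist_force: [-1.6, -0.3, -0.3]
gripper_width: 0.65
```

```bash
python3 - <<'E'
from h import *
s=r.sense();print(s['time_s'],s['tcp_pos'],lam(s['tcp_pos']),s['wrist_force'])
c=cap('scene','s10');cv2.imwrite('pics/s10c.png',cv2.resize(c['image'][200:310,200:360],None,fx=4,fy=4))
E
```

```text
35.1 [0.47760144 0.01762669 0.06477192] [-0.15886767  0.00019572] [-1.56081594 -0.30202674 -0.29122525]
```

View pics/s10c.png

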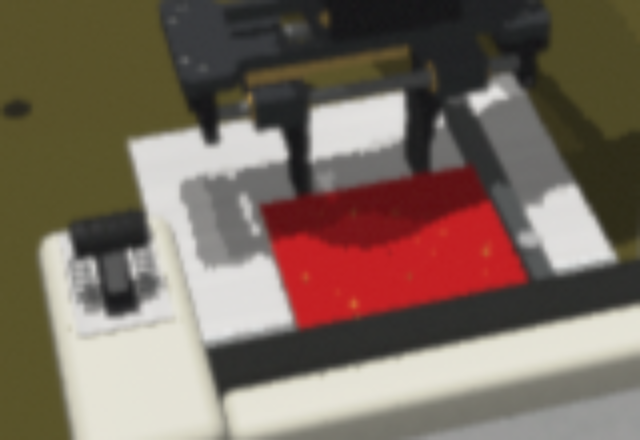

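servo_tool:
  slide:
    - [0.033,0.0045,0]
    - [0.033,0.0045,0]
    - [0.033,0.0045,0]
    - [0.033,0.0045,0]
  twist:
    - [0,0,0]
    - [0,0,0]
    - [0,0,0]
    - [0,0,0]
  gripper: [0.35,0.35,0.35,0.35]

```text
time_s: 35.65
tcp_pos: [0.4853, 0.0186, 0.0648]
ee_rot: [[0.992, 0.125, 0.0], [0.125, -0.992, 0.0], [0.0, -0.0, -1.0]]
wrist_force: [-1.7, 0.4, 0.6]
gripper_width: 0.647
```

servo_tool:
  slide:
    - [0.025,0.0035,0]
    - [0.025,0.0035,0]
    - [0.025,0.0035,0]
  twist:
    - [0,0,0]
    - [0,0,0]
    - [0,0,0]
  gripper: [0.35,0.35,0.35]

```text
time_s: 36.02
tcp_pos: [0.4897, 0.0192, 0.0648]
ee_rot: [[0.992, 0.125, -0.0], [0.125, -0.992, -0.0], [-0.0, 0.0, -1.0]]
wrist_force: [-1.0, -0.7, 0.9]
gripper_width: 0.651
```

servo_tool:
  slide:
    - [0.025,0.0035,0]
    - [0.025,0.0035,0]
    - [0.025,0.0035,0]
  twist:
    - [0,0,0]
    - [0,0,0]
    - [0,0,0]
  gripper: [0.35,0.35,0.35]

```text
time_s: 36.4
tcp_pos: [0.4928, 0.0194, 0.0645]
ee_rot: [[0.992, 0.124, -0.003], [0.124, -0.992, -0.001], [-0.003, 0.0, -1.0]]
wrist_force: [-4.2, 0.1, 3.1]
gripper_width: 0.653
```

servo_tool:
  slide:
    - [0.025,0.0035,0]
    - [0.025,0.0035,0]
    - [0.025,0.0035,0]
  twist:
    - [0,0,0]
    - [0,0,0]
    - [0,0,0]
  gripper: [0.35,0.35,0.35]

```text
time_s: 36.78
tcp_pos: [0.4986, 0.0203, 0.0645]
ee_rot: [[0.992, 0.124, -0.0], [0.124, -0.992, -0.0], [-0.0, 0.0, -1.0]]
wrist_force: [-2.7, -0.9, 0.2]
gripper_width: 0.65
```

servo_tool:
  slide:
    - [0.025,0.0035,0]
    - [0.025,0.0035,0]
    - [0.025,0.0035,0]
    - [0.025,0.0035,0]
  twist:
    - [0,0,0]
    - [0,0,0]
    - [0,0,0]
    - [0,0,0]
  gripper: [0.35,0.35,0.35,0.35]

```text
time_s: 37.28
tcp_pos: [0.5046, 0.0212, 0.0646]
ee_rot: [[0.992, 0.125, -0.0], [0.125, -0.992, -0.0], [-0.0, 0.0, -1.0]]
wrist_force: [-3.0, -1.8, -0.6]
gripper_width: 0.647
```

servo_tool:
  slide:
    - [0.025,0.0035,0]
    - [0.025,0.0035,0]
    - [0.025,0.0035,0]
    - [0.025,0.0035,0]
    - [0.025,0.0035,0]
    - [0.025,0.0035,0]
  twist:
    - [0,0,0]
    - [0,0,0]
    - [0,0,0]
    - [0,0,0]
    - [0,0,0]
    - [0,0,0]
  gripper: [0.35,0.35,0.35,0.35,0.35,0.35]

```text
time_s: 38.02
tcp_pos: [0.5138, 0.0226, 0.0648]
ee_rot: [[0.992, 0.125, 0.0], [0.125, -0.992, 0.0], [0.0, -0.0, -1.0]]
wrist_force: [-2.7, -2.6, -0.6]
gripper_width: 0.649
```

servo_tool:
  slide:
    - [0.025,0.0035,0]
    - [0.025,0.0035,0]
    - [0.025,0.0035,0]
    - [0.025,0.0035,0]
    - [0.025,0.0035,0]
    - [0,0,0]
    - [0,0,0]
  twist:
    - [0,0,0]
    - [0,0,0]
    - [0,0,0]
    - [0,0,0]
    - [0,0,0]
    - [0,0,0]
    - [0,0,0]
  gripper: [0.35,0.35,0.35,0.35,0.35,0.35,0.35]

```text
time_s: 38.9
tcp_pos: [0.5215, 0.0238, 0.0649]
ee_rot: [[0.992, 0.125, 0.001], [0.125, -0.992, 0.0], [0.001, -0.0, -1.0]]
wrist_force: [-1.4, -0.9, -1.5]
gripper_width: 0.647
```

```bash
python3 - <<'E'
from h import *
s=r.sense();print(s['time_s'],s['tcp_pos'],lam(s['tcp_pos']),s['wrist_force'])
c=cap('scene','s11');cv2.imwrite('pics/s11c.png',cv2.resize(c['image'][200:310,200:360],None,fx=4,fy=4))
E
```

```text
38.9 [0.5215059  0.02382493 0.06487849] [-0.11453357  0.00090818] [-1.37478736 -0.93461945 -1.52160284]
```

View pics/s11c.png

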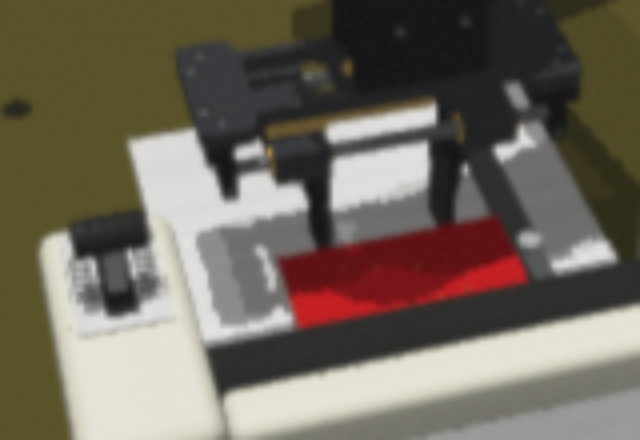

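The board is in the nip, still along the guide. I'll retreat backwards, lift and check from above.

servo_tool:
  slide:
    - [-0.05,-0.006,0]
    - [-0.2,-0.025,0]
    - [-0.3,-0.04,0.1]
    - [-0.3,-0.04,0.6]
    - [-0.4,0.1,0.8]
    - [-0.4,0.3,0.7]
    - [0,0.4,0.3]
    - [0,0.4,0]
    - [0,0,0]
  twist:
    - [0,0,0]
    - [0,0,0]
    - [0,0,0]
    - [0,0,0]
    - [0,0,0]
    - [0,0,0]
    - [0,0,0]
    - [0,0,0]
    - [0,0,0]
  gripper: [0.35,0.35,0.35,0.35,0.35,0.35,0.35,0.35,0.35]

```text
time_s: 40.08
tcp_pos: [0.4213, 0.0896, 0.2154]
ee_rot: [[0.992, 0.127, 0.001], [0.127, -0.992, 0.001], [0.002, -0.001, -1.0]]
wrist_force: [0.0, -0.7, -0.1]
gripper_width: 0.651
```

```bash
python3 - <<'E'
from bd import *
s=r.sense();print(s['time_s'],s['tcp_pos'],s['wrist_force'])
c=cap('top','t12');cv2.imwrite('pics/t12c.png',cv2.resize(c['image'][145:350,210:425],None,fx=2.9,fy=2.9,interpolation=cv2.INTER_CUBIC))
cap('scene','s12')
print(board('t12'))
E
```

```text
40.075 [0.42130621 0.08961826 0.21538058] [ 0.01772182 -0.69300865 -0.09621132]
(array([[-104.435356,  -57.752792],
       [ -18.273804,  -58.269165],
       [ -17.5541  ,   61.819496],
       [-103.71565 ,   62.33587 ]], dtype=float32), ((-60.994728088378906, 2.0333518981933594), (120.09081268310547, 86.16310119628906), 89.65662384033203))
```

View pics/t12c.png

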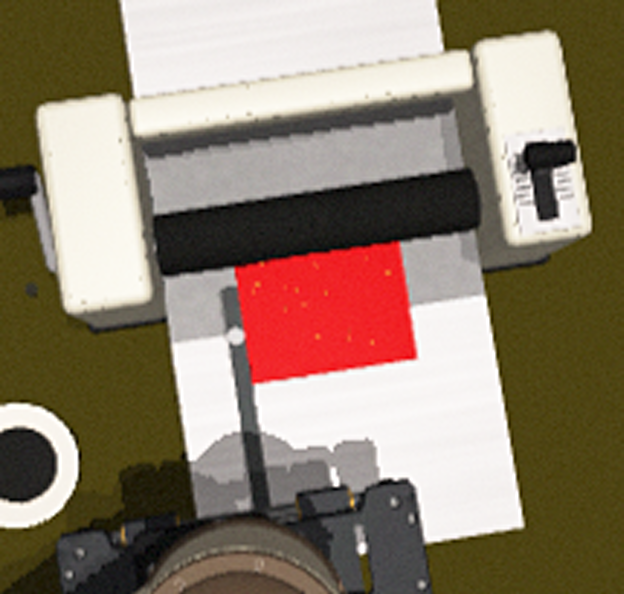

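View pics/s12.png

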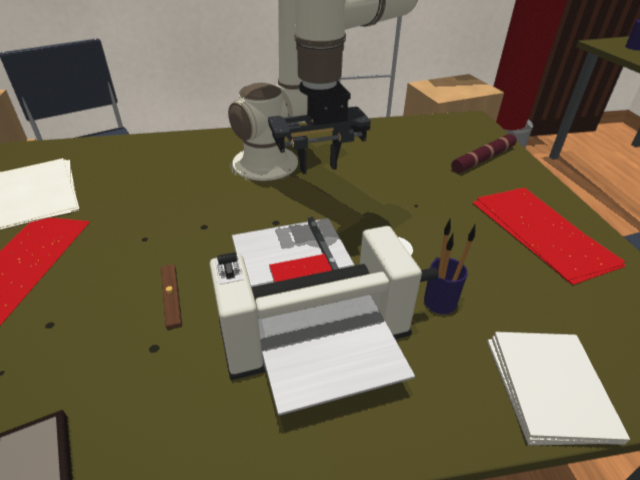

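```bash
python3 - <<'E'
from h import *
print(r.finish_job())
E
```

```text
the job is handed in; nothing more can be done
None
```

I finished both parts of the job and handed it in at about 40 s; no verdict was reported.

**Lever:** It started in the third notch. I caged the grip loosely and pushed it down to closed, then clicked it up one notch at a time to the fourth, letting it settle in each. The grip then sat 7.3 mm further than its starting reading, which is one notch up. My absolute x readings for the grip run about 2.6 mm high, so I relied on that difference. The push on the lever peaked at about 12 N in the readings (limit 20 N).

**Board:** I slid it against the guide and fed it square with two fingers at about 3 to 5 N. The side push reached about 15 N just as the board met the guide, and I backed off at once; the limit is 20 N.

**Last checks from above:**

| Check | Reading | Required |
|---|---|---|
| Leading edge past the roller's axis | about 25 mm, inferred from the rear edge at -104 mm | 10 to 40 mm |
| Board centre y | +2.0 mm | above -0.2 mm |
| Angle to the guide | about 0.006 rad | below 0.03 rad |

The gripper is clear of everything. The paperweight, ink dish and brush pot looked unmoved in the pictures, but I did not measure them.

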